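# Pop a glaze sample tile and stop it on the ramp

## Task

Press the ejector key of the sample tile dispenser down with one finger, so that the glaze tile pops out of its well, and stop the tile on the ramp with the other finger before it slides into the catch bin. Do not touch the tile while it is still in its well, do not lift it, and leave the other things on the bench where they are. Finish while holding: one finger still keeps the key down and the other still holds the tile on the ramp.

Things in the scene. Friction and masses are not known exactly. Their poses are not given: they have to be found in the camera images.
- dispenser: Grey and bare-metal tile dispenser fixed to the bench: at y = 0 a straight steel ramp falling 18 degrees (0.314 rad) along +x, a well at its top that holds the tile, an ejector key beside it at +y, and at its foot a grey catch bin, 90 mm square, 28 mm high. Origin on the bench top below the middle of the ramp; x points downhill (level), y to the key's side, z up.
- ramp_mid (a point): Point on the ramp's surface, mid-width, 60 mm above the bench, level with the key. Axes: x down the slope, y across towards the key, z square off the ramp. Ramp 56 mm wide, from 60 mm uphill (the well's lower edge) to 80 mm downhill (its end). Side rails 5 mm thick, 9 mm high. Slippery: a freed tile passes here in half a second, so the other finger must already be down in the ramp.
- ejector_key (a joint): Travel of the ejector key, m: 0 is up, 0.012 fully down (hard stop). It springs back when let go; about 3 N to start, 8 N to hold it fully down. It raises a plate under the tile by as much; the tile is freed at about 0.0095 and slides down the ramp.
- key_top (a point): Centre of the flat top of the key, a plain grey plate 32 mm (along the ramp) by 40 mm (across), 62 mm to the side of ramp_mid. Top 80 mm above the bench when up, 68 mm when fully down: then 8 mm above ramp_mid, so with an upright tool one fingertip holds the key down while the other hangs in the ramp, clear of it and below the tile's top. Housing under the key: 55 mm high, 44 mm square.
- tile: Glaze sample tile: a flat stoneware block with a cream glazed top, 44 mm along the ramp, 50 mm across, 15 mm thick, about 85 g; origin at its centre, z axis through its thickness. At the start it lies in the well at the top of the ramp, sunk 9 mm and standing 6 mm proud, its centre 83 mm uphill of ramp_mid.
- bowl: Bystander: cream bowl, 140 mm across, 58 mm high, on the side of the ramp away from the key, origin under its centre.
- cup: Bystander: white cup, 72 mm across, 75 mm high, near the downhill end of the dispenser, origin under its centre.
- mug: Bystander: stoneware mug, 72 mm across, 80 mm high, near the downhill end of the dispenser, origin under its centre.
- spare_tile: Bystander: another tile, same as the one in the well, lying flat on the bench on the key's side, origin under its centre.
- jar: Bystander: white lidded jar, 64 mm across, 85 mm high, left of the dispenser.
- brush: Bystander: brush lying on the bench, left.
- ruler: Bystander: steel ruler 300 x 30 x 4 mm lying on the bench, right.
Mind the look-alikes: they are no part of the job. What is shaped like the tile but purple is not meant.

How it is judged (in metres and radians):
On the way, in this order (a step that is already met when the one before it is completed fails the run):
1. the key is pressed down and the tile has left its well (value of joint ejector_key above 0.008 m and x of tile in the frame of ramp_mid above -0.074 m and z of tile in the frame of ramp_mid above 0.004 m).
2. the tile is stopped on the ramp by a finger while the key is held down (value of joint ejector_key above 0.008 m and x of tile in the frame of ramp_mid between -0.06 and 0.045 m and z of tile in the frame of ramp_mid between 0.004 and 0.013 m and contact force between the fingers and tile above 0.03 N and linear speed of tile below 0.02 m/s), for 0.3 s.
At the end, for the whole second after the job is handed in: The tile is at rest (under 20 mm/s), lying flat on the ramp with its centre between 60 mm uphill and 45 mm downhill of ramp_mid (along the slope) and 4 to 13 mm off the ramp's surface, a finger touches it (over 0.03 N), and the key is still held at least 8 mm down (all of step 2); the arm keeps its last pose, push and grip.
It fails at once if the tile is touched while still in its well (contact force between the fingers and tile above 0.2 N and x of tile in the frame of ramp_mid below -0.074 m).
It fails at once if the tile is lifted off the ramp (well over the rails) (z of tile in the frame of ramp_mid above 0.025 m).
It fails at once if the tile slides on towards the bin (x of tile in the frame of ramp_mid above 0.065 m).
It fails at once if a bystander is moved by more than 30 mm (distance of any of bowl, cup, mug, spare_tile, jar, brush, ruler from where it was at the start of the episode above 0.03 m).
It also fails if it takes over 29 s, if anything falls off the work surface, if the arm or the gripper's body presses on something with over 40 N, if the wrist force passes 120 N, or if a joint passes its speed limit or range.

## Robot

A 6-joint arm with a two-finger parallel gripper is mounted at the origin on the work surface. World frame = base frame: x ahead of the robot, y to its left, z up, the work surface at z = 0. Lengths are in mm, angles in rad, forces in N, time in s.
With the tool pointing down it reaches from about 350 to 875 mm from the base axis. Payload 4.2 kg.
Tool frame: the origin (TCP) lies midway between the tips of the shut fingers; the grasp point (between the pads) lies 19 mm behind it (arm.grip_point_offset is the distance from the TCP to the grasp point, in mm); z points along the fingers, x is the direction in which the jaws open and shut, and the axes are right-handed (so a half turn about z gives the same grasp; the last joint's range is limited). The gripper opens to 85 mm and grips with 20 to 120 N. Pads are 22 mm wide; open, the fingers measure 114 mm over their backs; the gripper's body (76 mm by 85 mm) begins 54 mm behind the grasp point. The pads swing forward as they close: fully open they stand 13 mm farther back than shut.
Start: joints at [1.558, 0.385, 0.008, 0, -1.194, -0.259], TCP at [167.759, 602.043, 231.312] pointing down, gripper open.
Joint ranges: [-3.14, 3.14], [-1.21, 2.06], [-1.07, 1.41], [-3.16, 2.05], [-2.99, -0.16], [-3.1, 3.1]. Speed limits (rad/s): [2.79, 2.79, 3.14, 3.14, 3.14, 3.14].

## Interface

Orientations are given as a unit quaternion [x, y, z, w].
In Python, from bench import arm gives the robot as it stands.
- The arm moves only by the tool move_arm, never from a script. Its argument "targets" is a list of rows, each a list of 7 numbers: the shift along the tool's x, y, z in cm, then the turn, a rotation vector about the tool's x, y, z in degrees, then the closure in counts, from 0 (fully open) to 255 (shut). In form: [[x, y, z, wx, wy, wz, grip], ...]. A call has 1 to 20 rows; each row is the pose to reach, as a shift and turn from the pose commanded when the call began, along the tool's axes at that moment; what a row does not reach only later rows make up. A row lasts 1/8 s, in which the tool goes at most 62.5 mm and 10.7 degrees, less where a joint would pass 70% of its speed; a pose out of reach is approached as far as the arm can. A call with a gripper value outside its range is refused whole. The fingers move at their own pace and stop on an object; the grip force is fixed at half the most. Time passes only in rows, so rows that repeat a pose let the fingers close. It gives the time, the measured TCP pose, the force and the opening at its end, in the units of the state.
- arm.read_state(): the state, without advancing time (a new reading comes with each control period).
- arm.get_image(name): name is "scene" or "top"; returns (picture, depth): 480x640x3 uint8, blue, green, red; 480x640 float32, mm along the optical axis (not along the pixel's ray), 0 where there is no reading.
- arm.camera_params(name): a dict with "mtx" (3x3 intrinsics, pixels), "world_to_cam" (4x4, takes a point from world to camera coordinates). Camera axes: x right, y down, z forward; pixel columns grow to the right and rows downward; lengths in mm; the calibration is good to about 2 mm. A picture is of the moment at which its call begins. camera_params takes no time and is no camera call.
- arm.job_done(): hands the job in, once; it reports no verdict.
Trained networks look in the newest picture that a camera, given by its name, has taken for a name from the list of things; names that differ only in an ending like _2 or _b are one class to them, and where a whole thing is asked for, a point or a joint stands for the part that bears it (a point fixed in the world has none). Each returns a list of dicts, best first, with "score" (0 to 1); they miss things now and then, are a little off and sometimes report something else, mostly with a low value. They report only what shows in the picture. A call takes as long as a camera call. They do not tell look-alikes from the thing itself.
- arm.search_frame(thing, camera): "bbox" ([left, top, right, bottom] in pixels, round what is visible of it).
- arm.tip_of(thing, camera): "uv" ([column, row] in pixels: a listed point, or the origin of a listed thing).
The state is a dict: "clock": time; "joints": joint angles; "joint_vel": joint speeds; "joint_efforts": joint torques, N m; "position": TCP position; "ee_rot": TCP orientation; "contact_force": force on the tool from outside, world axes, zero at the start; "wrist_torque": the same for the moment, N m; "gripper_width": finger opening in mm.
Only numpy, scipy, OpenCV 4.12 (cv2) and the standard library are available. Lean on these libraries where they do the work, as an engineer would, in place of code of your own. Each camera call takes 0.05 s, during which the arm holds its last target.

## Working session

There is one attempt and no reset: what is moved stays moved. The work goes in short steps, Python scripts to look and compute and a tool call to move; the robot and the scene stay as the last step left them, time stands still between calls to the robot, and variables do not carry over. Pictures are saved under pics/ and viewed, and the job is handed in when it is done.

Besides the shell and the picture viewer there is one more tool, called after "Emit:" as name([rows], argument=value, ...), one row to a line, values as JSON. move_arm: Moves the arm, as the interface text tells. Its arguments: {"type":"object","properties":{"targets":{"type":"array","items":{"type":"array","items":{"type":"number"}}}},"required":["targets"]}

```bash
mkdir -p pics; python3 - <<'E'
from bench import arm
import cv2,numpy as np
print(arm.read_state())
for n in("scene","top"):
    im,d=arm.get_image(n); cv2.imwrite(f"pics/{n}0.png",im); np.save(f"{n}d.npy",d)
    p=arm.camera_params(n); print(n,p)
    for t in("ramp_mid","key_top","tile","dispenser"):
        print(t,[(np.round(r["uv"],1).tolist(),round(r["score"],2)) for r in arm.tip_of(t,n)][:4],[(np.round(r["bbox"]).tolist(),round(r["score"],2)) for r in arm.search_frame(t,n)][:3])
E
```

```text
{'clock': 0.0, 'joints': array([ 1.55755988e+00,  3.85522304e-01,  6.61396950e-03, -5.09469691e-04,
       -1.19398568e+00, -2.58593226e-01]), 'joint_vel': array([ 2.93264738e-04,  1.12004640e-03, -1.21645588e-03,  3.65079237e-05,
        7.85813165e-05,  2.71810038e-04]), 'joint_efforts': array([-1.32619784e-04, -3.92286587e+01,  1.88399488e+01,  4.18620989e+00,
       -4.58254537e-03, -1.72262919e-06]), 'position': array([167.63496106, 601.48736362, 230.236061  ]), 'ee_rot': array([-6.04699811e-01,  7.96452750e-01, -6.81154789e-04, -8.31962829e-04]), 'contact_force': array([-0.13597388,  0.09405687,  0.45389899]), 'wrist_torque': array([ 0.0121237 , -0.02314146,  0.02576246]), 'gripper_width': 85.35783063612658}
scene {'mtx': array([[475.83962436,   0.        , 309.44010586],
       [  0.        , 475.83962436, 237.62248933],
       [  0.        ,   0.        ,   1.        ]]), 'world_to_cam': array([[-8.30979819e-01,  5.56007423e-01, -1.81186639e-02,
         4.72340741e+02],
       [ 3.95734335e-01,  5.67925798e-01, -7.21702588e-01,
        -1.63419689e+02],
       [-3.90981939e-
[... 884 characters left out ...]
6e+01],
       [-9.95758017e-01,  2.83954839e-02, -8.75195339e-02,
         5.79882130e+02],
       [ 8.76667601e-02,  3.97963456e-03, -9.96141908e-01,
         1.39659962e+03],
       [ 0.00000000e+00,  0.00000000e+00,  0.00000000e+00,
         1.00000000e+00]])}
ramp_mid [([308.6, 240.6], 0.64)] [([258.0, 170.0, 348.0, 307.0], 0.62)]
key_top [([278.9, 256.1], 0.52)] [([270.0, 246.0, 295.0, 264.0], 0.48)]
tile [([324.3, 270.7], 0.89), ([401.7, 298.6], 0.85), ([369.9, 330.8], 0.68)] [([357.0, 320.0, 386.0, 342.0], 0.84), ([313.0, 260.0, 338.0, 282.0], 0.65), ([388.0, 283.0, 414.0, 313.0], 0.59)]
dispenser [([306.3, 243.6], 0.96), ([515.7, 244.3], 0.31)] [([257.0, 175.0, 352.0, 310.0], 0.68)]
```

View pics/scene0.png

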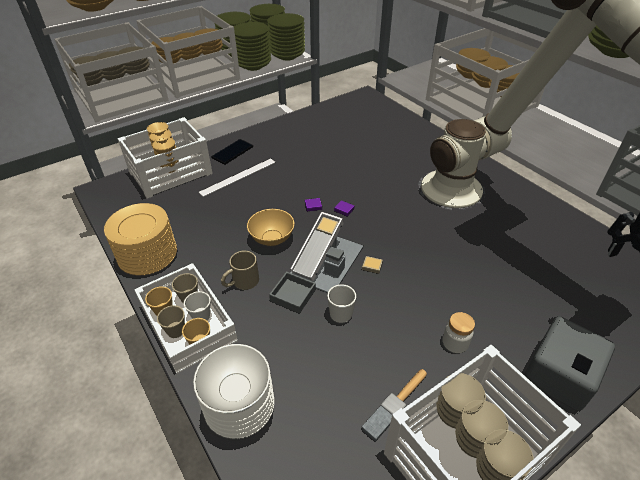

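View pics/top0.png

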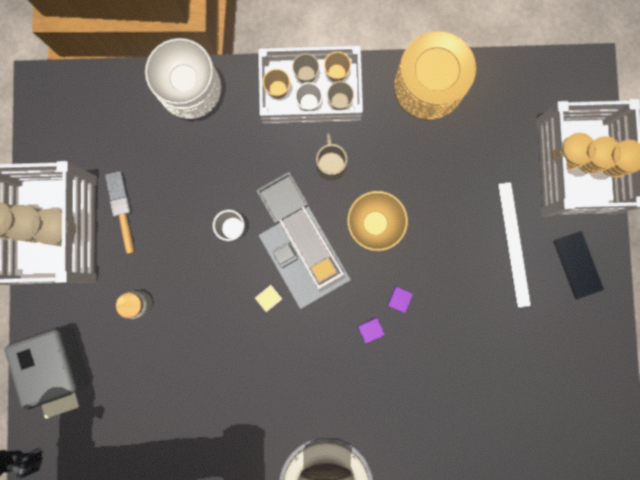

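```bash
cat > h.py <<'E'
import numpy as np
def cloud(n,arm):
    d=np.load(f"{n}d.npy");p=arm.camera_params(n);K=p["mtx"];T=np.linalg.inv(p["world_to_cam"])
    v,u=np.mgrid[:480,:640]
    P=np.stack([(u-K[0,2])/K[0,0]*d,(v-K[1,2])/K[1,1]*d,d,np.ones_like(d)],-1)@T.T
    return P[...,:3],d
def ray(n,arm,uv,z):
    p=arm.camera_params(n);T=np.linalg.inv(p["world_to_cam"]);K=p["mtx"]
    r=T[:3,:3]@np.linalg.solve(K,[uv[0],uv[1],1]);c=T[:3,3]
    return c+r*(z-c[2])/r[2]
E
python3 - <<'E'
from bench import arm
from h import *
import cv2
for n,pts in(("top",{"ramp":(308.6,240.6,60),"key":(278.9,256.1,80),"tile":(324.3,270.7,85)}),("scene",{"ramp":(315.6,251.9,60),"key":(334.6,254.3,80),"tile":(325.3,227.1,85)})):
    P,d=cloud(n,arm)
    for k,(u,v,z) in pts.items():
        print(n,k,ray(n,arm,(u,v),z).round(1),P[int(v),int(u)].round(1))
im=cv2.imread("pics/top0.png");cv2.imwrite("pics/topc.png",cv2.resize(im[160:320,220:430],None,fx=3.7,fy=3.7,interpolation=cv2.INTER_CUBIC))
im=cv2.imread("pics/scene0.png");cv2.imwrite("pics/scenec.png",cv2.resize(im[180:330,240:400],None,fx=4,fy=4,interpolation=cv2.INTER_CUBIC))
E
```

```text
top ramp [572.8  24.   60. ] [574.5  25.4  57. ]
top key [537.5  92.3  80. ] [537.8  94.2  80.9]
top tile [501.2 -10.3  85. ] [502.6  -9.6  90.5]
scene ramp [570.5  35.4  60. ] [570.8  33.   61.7]
scene key [544.9  88.   80. ] [547.3  88.5  83. ]
scene tile [506.6  -9.4  85. ] [509.2  -7.1  88.5]
```

View pics/topc.png

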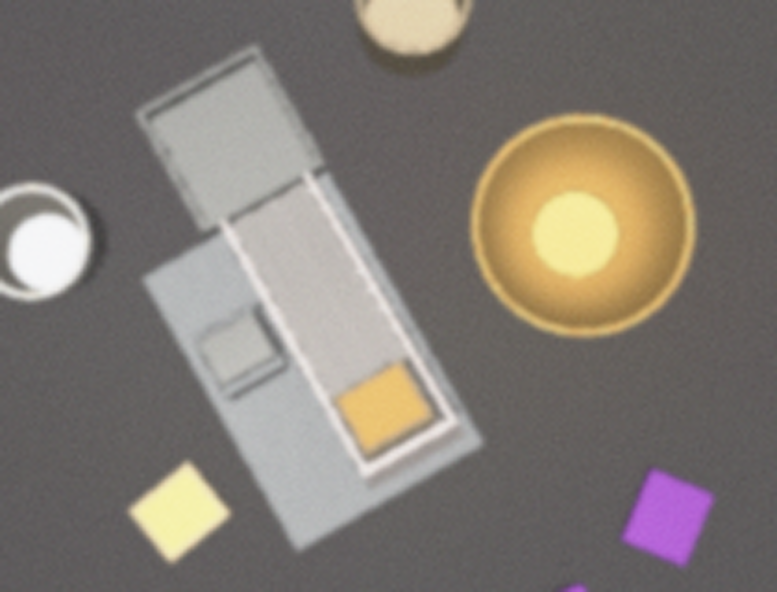

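View pics/scenec.png

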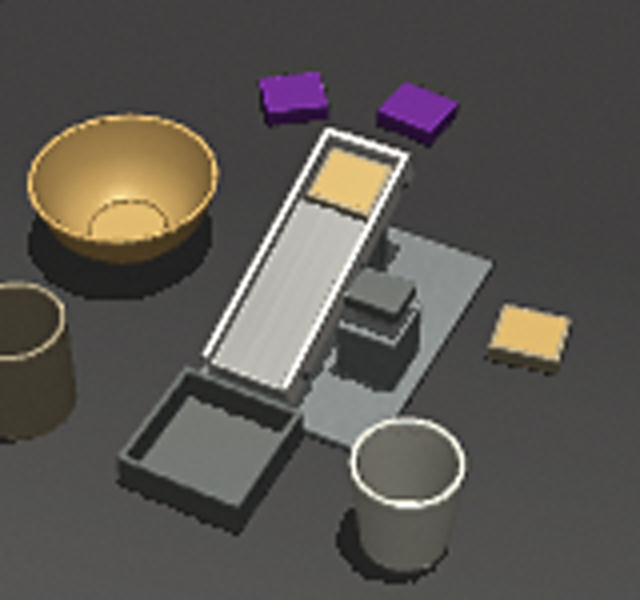

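The glaze tile is the orange-cream tile in the well, at top (324,270) and scene (325,227). The look-alikes don't fit: the spare tile at top (268,298) lies on the bench, and the two at top (401,299) and (371,330) are purple. The key is at top (285,253). Next I fit the dispenser pose.

```bash
cat > fit.py <<'E'
from bench import arm
from h import *
import cv2
for n in("top","scene"):
    P,d=cloud(n,arm); im=cv2.imread(f"pics/{n}0.png").astype(int)
    hsv=cv2.cvtColor(im.astype(np.uint8),cv2.COLOR_BGR2HSV)
    near=lambda c,r:np.hypot(P[...,0]-c[0],P[...,1]-c[1])<r
    def report(name,m,z):
        k,l,st,_=cv2.connectedComponentsWithStats(m.astype(np.uint8))
        if k<2: print(n,name,"none");return
        i=1+np.argmax(st[1:,4]);m=l==i
        v,u=np.nonzero(m)
        Q=np.array([ray(n,arm,(a,b),z) for a,b in zip(u,v)])[:,:2]
        r=cv2.minAreaRect(Q.astype(np.float32))
        print(n,name,"n",len(u),"cen",Q.mean(0).round(1),"zmed",np.median(P[m][:,2]).round(1),"cloudcen",P[m].mean(0).round(1),"rect",np.round(r[0],1),np.round(r[1],1),round(r[2],1))
    report("tile",near((504,-9),45)&(hsv[...,1]>90)&(P[...,2]>60),91.3)
    report("key",near((541,89),30)&(P[...,2]>74),80)
    report("bowl",near((570,-100),120)&(hsv[...,1]>70)&(P[...,2]>8)&(P[...,2]<70),58)
    # ramp surface plane
    m=near((565,21),60)&(P[...,2]>35)&(P[...,2]<82)&(hsv[...,1]<60)
    c=np.array([575,25]);Q=P[m]
    # restrict central strip |across|<20
    for th0 in [28]:
        th=np.radians(th0);ex=np.array([np.cos(th),np.sin(th)]);ey=np.array([-ex[1],ex[0]])
        w=Q[(abs((Q[:,:2]-c)@ey)<18)&(abs((Q[:,:2]-c)@ex)<45)]
        A=np.c_[w[:,0]-c[0],w[:,1]-c[1],np.ones(len(w))];s=np.linalg.lstsq(A,w[:,2],rcond=None)[0]
        res=w[:,2]-A@s;k=abs(res)<4;s=np.linalg.lstsq(A[k],w[k,2],rcond=None)[0]
        print(n,"ramp grad",s,np.degrees(np.arctan(np.hypot(*s[:2]))),np.degrees(np.arctan2(-s[1],-s[0])))
E
python3 fit.py
```

```text
top tile n 309 cen [503.6  -7.8] zmed 91.3 cloudcen [503.6  -7.8  91.5] rect [503.6  -7.8] [35.8 43.7] 28.1
top key n 241 cen [542.3  81.8] zmed 79.8 cloudcen [542.3  81.8  80.1] rect [542.2  81.7] [32.1 39.8] 28.3
top bowl n 2203 cen [ 614.2 -135.4] zmed 27.9 cloudcen [ 617.3 -137.9   31.1] rect [ 612.8 -133.3] [136.5 129.3] 43.2
top ramp grad [-0.27012443 -0.1662877  59.85832147] 17.599270689109826 31.616314339108435
scene tile n 166 cen [501.   -9.1] zmed 91.8 cloudcen [501.3  -8.8  91.7] rect [500.7  -9.2] [48.2 42.1] 33.4Traceback (most recent call last):
  File "fit.py", line 17, in <module>
    report("key",near((541,89),30)&(P[...,2]>74),80)
    ~~~~~~^^^^^^^^^^^^^^^^^^^^^^^^^^^^^^^^^^^^^^^^^^
  File "fit.py", line 13, in report
    Q=np.array([ray(n,arm,(a,b),z) for a,b in zip(u,v)])[:,:2]
                ~~~^^^^^^^^^^^^^^^
  File "h.py", line 8, in ray
    p=arm.camera_params(n);T=np.linalg.inv(p["world_to_cam"]);K=p["mtx"]
ValueError: time passes only in moves, steps and waits
```

```bash
cat > goal.py <<'E'
import sys,numpy as np
from bench import arm
from scipy.spatial.transform import Rotation as R
# usage: goal x y z yaw(tool x dir)
x,y,z,a=map(float,sys.argv[1:5]);s=arm.read_state()
Rc=R.from_quat(s["ee_rot"]);c,si=np.cos(np.radians(a)),np.sin(np.radians(a))
Rt=R.from_matrix(np.array([[c,si,0],[si,-c,0],[0,0,-1]]).T)
print("clock",s["clock"],"pos",s["position"].round(1),"F",s["contact_force"].round(1),"w",s["gripper_width"],"j",s["joints"].round(2))
print("shift cm",(Rc.inv().apply(np.array([x,y,z])-s["position"])/10).round(2),"rot deg",(Rc.inv()*Rt).as_rotvec(degrees=True).round(2))
E
python3 goal.py 557.3 53.5 150 -61.9
```

```text
clock 0.9 pos [167.8 602.  231.3] F [-0.2 -0.1  0.8] w 85.5480853167908 j [ 1.56  0.38  0.01 -0.   -1.19 -0.26]
shift cm [ 42.38 -52.25   8.13] rot deg [ -0.     0.   -43.68]
```

Emit:
move_arm([
  [2,-2.5,0,0,0,-2,105],
  [5,-6,1,0,0,-5,105],
  [8.5,-10.5,1.5,0,0,-9,105],
  [12,-15,2,0,0,-13,105],
  [15.5,-19.5,3,0,0,-17,105],
  [19,-24,3.5,0,0,-21,105],
  [23,-28.5,4.5,0,0,-25,105],
  [27,-33,5,0,0,-29,105],
  [31,-38,6,0,0,-33,105],
  [35,-43,6.5,0,0,-37,105],
  [38.5,-47.5,7,0,0,-40,105],
  [41,-50.5,7.8,0,0,-42.5,105],
  [42.4,-52.25,8.1,0,0,-43.7,105],
  [42.4,-52.25,8.1,0,0,-43.7,105],
  [42.4,-52.25,8.1,0,0,-43.7,105],
  [42.4,-52.25,8.1,0,0,-43.7,105],
])

```text
clock: 2.9
position: [557.0, 54.1, 150.7]
ee_rot: [0.858, -0.514, 0.0, -0.0]
contact_force: [0.8, -0.6, 0.6]
gripper_width: 50.3
```

```bash
python3 goal.py 557.3 53.5 90 -61.9; python3 - <<'E'
from bench import arm
import cv2,numpy as np
for n,b in(("top",(160,320,220,430)),("scene",(150,330,220,420))):
    im,d=arm.get_image(n); np.save(f"{n}d1.npy",d)
    cv2.imwrite(f"pics/{n}1.png",cv2.resize(im[b[0]:b[1],b[2]:b[3]],None,fx=3.7 if n=="top" else 3.3,fy=3.7 if n=="top" else 3.3,interpolation=cv2.INTER_CUBIC))
E
```

```text
clock 2.9 pos [557.   54.1 150.7] F [ 0.8 -0.6  0.6] w 50.25412168648058 j [ 0.39  0.35 -0.27 -0.   -0.95  1.68]
shift cm [0.07 0.01 6.07] rot deg [-0.03 -0.    0.1 ]
```

View pics/top1.png

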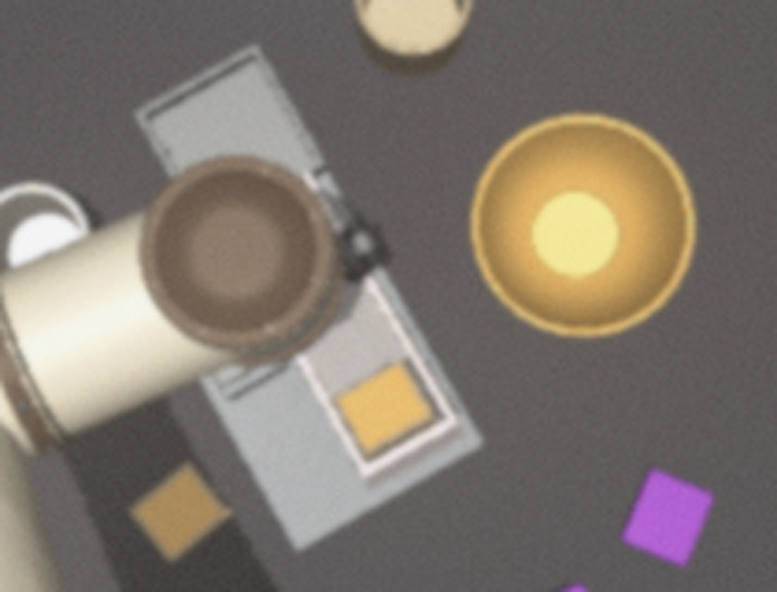

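View pics/scene1.png

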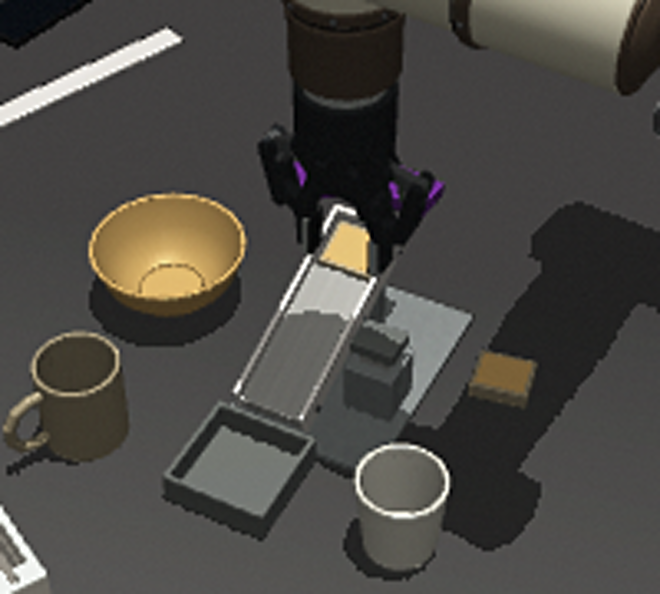

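The tile is still seated at crop (385,408). The gripper sits over the ramp and key, clear of the bowl, cup and tile. I'm descending to just above the key.

Emit:
move_arm([
  [0.05,0,1.5,0,0,0,105],
  [0.05,0,3.5,0,0,0,105],
  [0.05,0,5,0,0,0,105],
  [0.05,0,6,0,0,0,105],
  [0.05,0,6,0,0,0,105],
  [0.05,0,6,0,0,0,105],
])

```text
clock: 3.75
position: [558.0, 53.0, 90.8]
ee_rot: [0.858, -0.514, 0.0, -0.0]
contact_force: [-0.0, 0.0, 0.3]
gripper_width: 50.5
```

```bash
python3 goal.py 557.3 53.5 80 -61.9; python3 - <<'E'
from bench import arm
import cv2,numpy as np
n,b="scene",(150,330,220,420)
im,d=arm.get_image(n)
cv2.imwrite(f"pics/{n}2.png",cv2.resize(im[195:295,270:390],None,fx=6,fy=6,interpolation=cv2.INTER_CUBIC))
E
```

```text
clock 3.75 pos [558.   53.   90.8] F [-0.   0.   0.3] w 50.49280008061099 j [ 0.38  0.42 -0.34  0.   -0.82  1.68]
shift cm [-0.07  0.04  1.08] rot deg [-0.06 -0.02  0.04]
```

View pics/scene2.png

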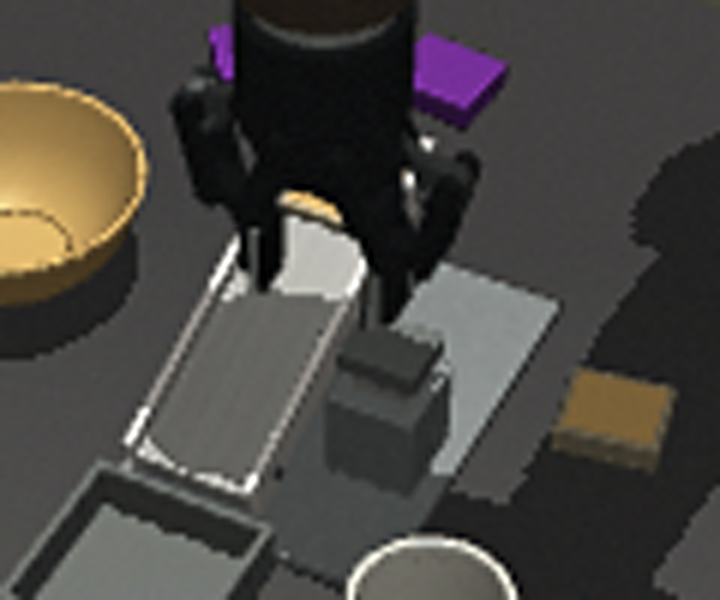

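```bash
python3 - <<'E'
from bench import arm
import numpy as np
from h import *
p=arm.camera_params("scene");K,W=p["mtx"],p["world_to_cam"]
th=np.radians(28.1);ex=np.array([np.cos(th),np.sin(th),0]);ey=np.array([-ex[1],ex[0],0])
c=np.array([558,53,0.])
for s in(-1,1):
  for z in(90,96,102):
    for dx in (-11,11):
      q=c+s*32*ey+dx*ex;q[2]=z
      u=K@(W@np.r_[q,1])[:3];u=u[:2]/u[2];print(s,z,dx,u.round(1),"crop",((u-[270,195])*6).round(0))
def crop(pt):
    u=K@(W@np.r_[pt,1])[:3];u=u[:2]/u[2];return ((u-[270,195])*6).round(0)
rm=np.array([571.4,27,60.]);t=np.radians(18)
for X in(-60,80):
  for Y in(-28,28):
    print("ramp",X,Y,crop(rm+X*np.cos(t)*ex+Y*ey+np.array([0,0,-X*np.sin(t)+9])))
for X in(-16,16):
  for Y in(42,82): print("key",X,Y,crop(rm+X*ex+Y*ey+np.array([0,0,20])))
E
```

```text
-1 90 -11 [314.4 239.7] crop [266. 268.]
-1 90 11 [310.6 244.8] crop [244. 299.]
-1 96 -11 [314.4 238.1] crop [266. 259.]
-1 96 11 [310.6 243.2] crop [243. 289.]
-1 102 -11 [314.3 236.5] crop [266. 249.]
-1 102 11 [310.5 241.6] crop [243. 280.]
1 90 -11 [335.6 247.3] crop [393. 314.]
1 90 11 [331.9 252.5] crop [372. 345.]
1 96 -11 [335.6 245.7] crop [394. 304.]
1 96 11 [332.  250.9] crop [372. 336.]
1 102 -11 [335.7 244.1] crop [394. 295.]
1 102 11 [332.  249.3] crop [372. 326.]
ramp -60 -28 [265. 193.]
ramp -60 28 [372. 231.]
ramp 80 -28 [128. 443.]
ramp 80 28 [238. 486.]
key -16 42 [360. 308.]
key -16 82 [440. 337.]
key 16 42 [328. 353.]
key 16 82 [409. 383.]
```

The projections match: fingertips at crop (265,290) and (382,325), with one over the ramp's middle and one over the key. The tips sit about 6 mm behind the TCP. Next I feel for the key.

Emit:
move_arm([
  [-0.05,0.0,0.5,0,0,0,105],
  [-0.05,0.0,1,0,0,0,105],
  [-0.05,0.0,1.4,0,0,0,105],
  [-0.05,0.0,1.4,0,0,0,105],
])

```text
clock: 4.3
position: [557.1, 53.3, 76.4]
ee_rot: [0.858, -0.514, -0.0, 0.0]
contact_force: [-2.2, -0.0, 4.0]
gripper_width: 50.5
```

Emit:
move_arm([
  [0,0,0.2,0,0,0,105],
  [0,0,0.4,0,0,0,105],
  [0,0,0.4,0,0,0,105],
])

```text
clock: 4.68
position: [557.1, 53.3, 72.5]
ee_rot: [0.858, -0.514, -0.0, 0.0]
contact_force: [-2.1, 0.1, 4.4]
gripper_width: 50.2
```

```bash
python3 - <<'E'
from bench import arm
import cv2,numpy as np
n="scene"
im,d=arm.get_image(n)
cv2.imwrite(f"pics/{n}3.png",cv2.resize(im[195:295,270:390],None,fx=6,fy=6,interpolation=cv2.INTER_CUBIC))
s=arm.read_state();print(s["position"],s["contact_force"],s["wrist_torque"])
E
```

```text
[557.15283917  53.29616973  72.59653689] [-2.4943718   0.27968676  5.90745446] [0.17126282 0.73985377 0.05854427]
```

View pics/scene3.png

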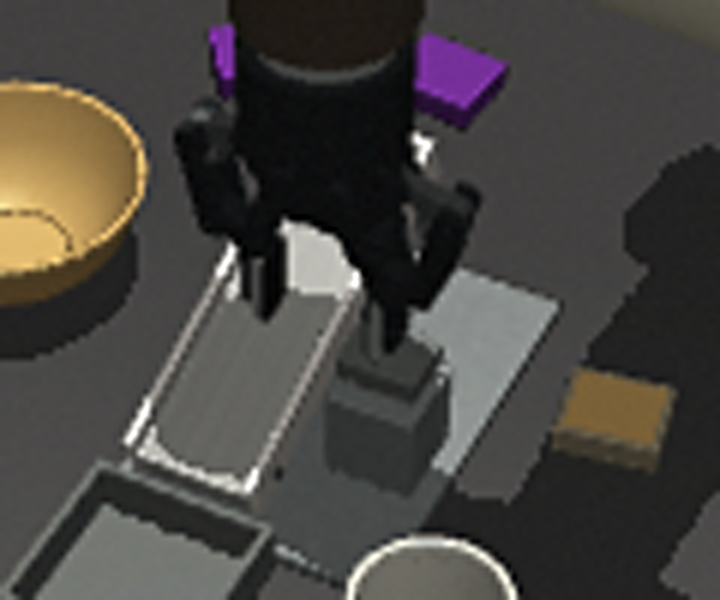

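Finger is on the key at crop (385,350); the other is in the ramp at (265,310). Pressing on.

Emit:
move_arm([
  [0,0,0.2,0,0,0,105],
  [0,0,0.4,0,0,0,105],
  [0,0,0.5,0,0,0,105],
  [0,0,0.5,0,0,0,105],
])

```text
clock: 5.22
position: [557.2, 53.3, 67.9]
ee_rot: [0.858, -0.514, 0.0, 0.0]
contact_force: [-2.6, 0.4, 6.6]
gripper_width: 50.2
```

Emit:
move_arm([
  [0,0,0.1,0,0,0,105],
  [0,0,0.2,0,0,0,105],
  [0,0,0.3,0,0,0,105],
  [0,0,0.3,0,0,0,105],
  [0,0,0.3,0,0,0,105],
])

```text
clock: 5.85
position: [557.4, 53.4, 65.0]
ee_rot: [0.858, -0.514, 0.0, -0.0]
contact_force: [-2.4, 0.6, 7.4]
gripper_width: 50.2
```

```bash
python3 - <<'E'
from bench import arm
import cv2,numpy as np
n="scene"
im,d=arm.get_image(n)
a=cv2.resize(im[195:295,270:390],None,fx=6,fy=6,interpolation=cv2.INTER_CUBIC)
cv2.imwrite(f"pics/{n}4.png",a)
im,d=arm.get_image("top")
cv2.imwrite(f"pics/top4.png",cv2.resize(im[160:320,220:430],None,fx=3.7,fy=3.7,interpolation=cv2.INTER_CUBIC))
s=arm.read_state();print(s["position"],s["contact_force"],s["wrist_torque"])
E
```

```text
[557.38620733  53.37015949  65.00699152] [-2.56268275 -0.19469337  7.10245106] [0.22914984 0.85053187 0.0887518 ]
```

View pics/scene4.png

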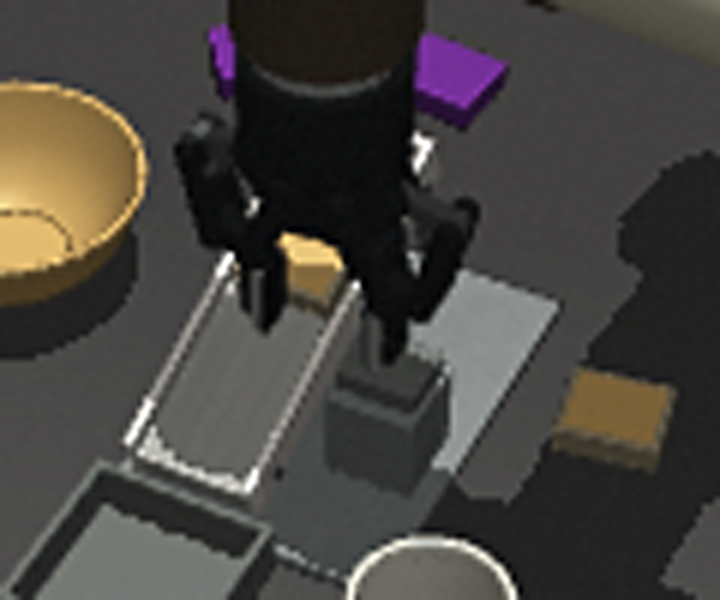

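View pics/top4.png

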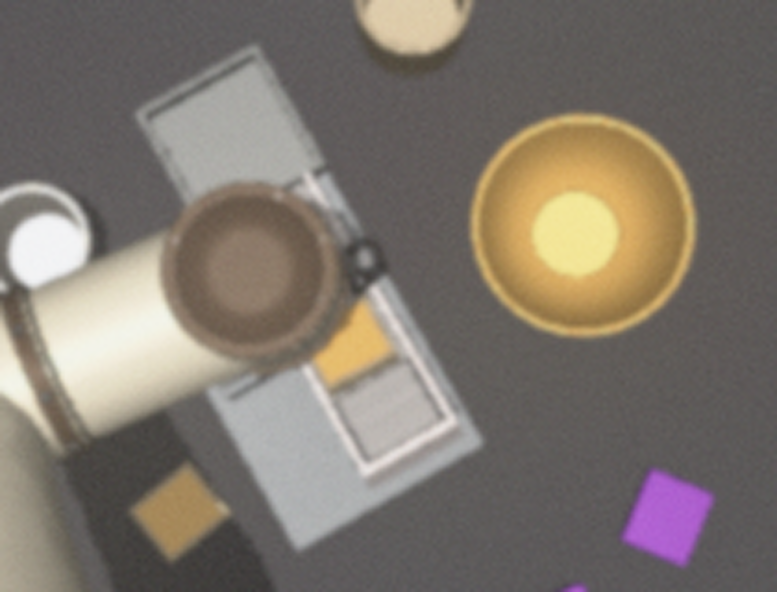

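The tile has left its well. It lies on the ramp against the finger at scene crop (310,275), with its uphill edge at top crop (360,375). I'll press 1 mm more for margin, hold, then measure the tile.

Emit:
move_arm([
  [0,0,0.05,0,0,0,105],
  [0,0,0.1,0,0,0,105],
  [0,0,0.1,0,0,0,105],
  [0,0,0.1,0,0,0,105],
  [0,0,0.1,0,0,0,105],
  [0,0,0.1,0,0,0,105],
])

```text
clock: 6.7
position: [557.4, 53.4, 64.9]
ee_rot: [0.858, -0.514, 0.0, -0.0]
contact_force: [-4.5, -0.5, 11.8]
gripper_width: 50.2
```

```bash
python3 - <<'E'
from bench import arm
import cv2,numpy as np
from h import *
th=np.radians(28.1);ex=np.array([np.cos(th),np.sin(th),0]);ey=np.array([-ex[1],ex[0],0]);t=np.radians(18)
rm=np.array([571.4,27,60.]);RX=ex*np.cos(t)-np.array([0,0,np.sin(t)]);RZ=ex*np.sin(t)+np.array([0,0,np.cos(t)])
for k in range(2):
  for n in("top","scene"):
    im,d=arm.get_image(n);np.save(f"{n}d.npy",d)
    P,_=cloud(n,arm);hsv=cv2.cvtColor(im,cv2.COLOR_BGR2HSV)
    L=np.stack([(P-rm)@RX,(P-rm)@ey,(P-rm)@RZ],-1)
    m=(abs(L[...,0])<110)&(abs(L[...,1])<28)&(hsv[...,1]>90)&(abs(L[...,2]-13)<12)
    m=cv2.erode(m.astype(np.uint8),np.ones((2,2)))>0
    q=L[m];print(n,m.sum(),"x",np.percentile(q[:,0],[2,98]).round(1),"y",np.percentile(q[:,1],[2,98]).round(1),"z",np.percentile(q[:,2],[10,50,90]).round(1))
    if n=="scene":
      kk=(np.hypot(*(np.moveaxis(P-(rm+62*ey),-1,0)[:2]))<22)&(P[...,2]>60)&(P[...,2]<85);print("key z",np.percentile(P[kk][:,2],[10,25,50,75]).round(1))
      cv2.imwrite(f"pics/scene5_{k}.png",cv2.resize(im[195:295,270:390],None,fx=6,fy=6,interpolation=cv2.INTER_CUBIC))
s=arm.read_state();print(s["clock"],s["position"],s["contact_force"])
E
```

```text
top 200 x [-55.7 -23.4] y [-18.8  19.5] z [12.4 15.5 18.7]
scene 53 x [-41.9 -23. ] y [-2.1 22. ] z [11.8 14.9 18.1]
key z [63.6 65.8 68.1 70.1]
top 200 x [-55.7 -23.3] y [-18.9  20.3] z [11.9 15.5 19. ]
scene 52 x [-42.  -22.5] y [-0.8 21.9] z [12.6 15.4 17.5]
key z [64.7 66.4 68.6 70.8]
6.9 [557.45730213  53.38008164  64.92521049] [-4.95507637 -0.4414349  12.06617814]
```

View pics/scene5_1.png

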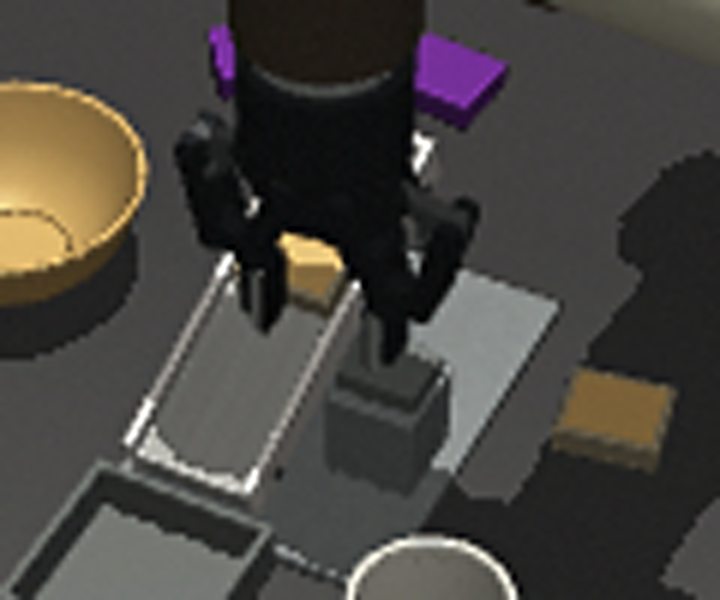

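The key is on its hard stop: the force rose to 12 N with no further travel. The tile is at rest and flat, with its top 15 mm off the ramp. Handing in.

```bash
python3 -c "
from bench import arm
print(arm.job_done());s=arm.read_state();print(s['clock'],s['position'],s['contact_force'])"
```

```text
the job is handed in; nothing more can be done
None
the job is handed in; nothing more can be done
```

I pressed the ejector key down with one finger while the other hung in the ramp. The tile popped out and slid down against that finger. I handed the job in at about 6.9 s, still holding both; no verdict was reported.

**Last checks:**
- **Key:** It is on its hard stop. The key top measured about 68 mm, and the last 1 mm of push raised the force from 7 to 12 N without further travel.
- **Tile:** It lies flat, its top about 15 mm off the ramp surface. Its uphill edge is 56 mm uphill of ramp_mid, so its centre is about 34 mm uphill. Two looks 0.1 s apart showed no movement.
- **Bystanders:** None had visibly moved in the last pictures, but I did not measure them.

**Not measured or disagreeing:**
- The finger's force on the tile could not be measured separately. I inferred contact because the tile rests on the slippery slope with nothing else stopping it.
- The first camera fit had a small disagreement: the two views placed the tile about 3 mm apart, too little to affect the result.
- The networks' key point was about 9 mm off in the top view, so I used the depth fit instead.

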